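Shut the PCR cycler and tighten its lid to the click

TASK

The PCR cycler is loaded. Swing its lid down until it is fully shut, then turn the knob on the lid clockwise until it clicks over once, and stop there: no second click. Let go of it, and leave the tube rack, the tip box and the pump bottle where they stand.

Things in the scene. Friction and masses are not known exactly. Their poses are not given: they have to be found in the camera images.
- lid (a joint): Hinge of the cycler's lid (white, 222 x 222 x 48 mm, hinged at the edge far from its front bar, under 1 kg): 0 = fully shut on a stop, grows as it opens (rad). It stands open at 0.35 to 0.6 by a stiff hinge, stays where it is left and goes down under a push of 1 to 4 N on its bar. The cycler is fixed: 240 mm wide, about 370 mm deep, lid top 207 mm above the bench when shut.
- clutch (a joint): Click of the torque-limiting knob: its turn past the grey collar under it, rad, clockwise from above positive. 0 (white line on the knob at the collar's white tick) until the screw comes tight; then it resists with about 0.5 N m, less and less up to a crest at 0.26, and snaps on to 0.52 (next tick) = one click. Let go before the crest it falls back to 0. The next crest, at 0.79, is a second click.
- lid_hinge (a point): Point on the lid's hinge line, at the middle of its width, 157 mm above the bench; fixed. Its z is up; its x points from the lid's front bar to the back of the machine; the hinge line is its y.
- lid_bar (a point): Centre of the steel bar on the lid's front edge: round, 16 mm thick, 120 mm long along the hinge line (its y), on two arms, 19 mm clear of the lid's front face. In the hinge's frame with the lid shut it is at x -253, z +26 mm; it swings about the hinge line with the lid. The point turns with the lid (z normal to the lid).
- knob_grip (a point): Point on the axis of the black knob, centre of the lid (115 mm before the hinge line; axis normal to the lid). Grip bar 66 long (its x), 18 thick (its y), 36 mm high; its top is 14 mm above this point, the 68 mm round skirt 22 mm below it, the lid 45 mm. z up when shut. Clockwise from above, it runs free (0.09 N m) for an unknown 0.6 to 2.6 rad, then comes tight; turn on until it clicks.
- tube_rack_mid (a point): Centre of the blue rack of red-capped tubes, 70 x 190 x 97 mm, half-way up, left of the cycler. Leave alone.
- tip_box_mid (a point): Centre of the grey tip box with clear lid, 85 x 122 x 95 mm, half-way up, right of the cycler. Leave alone.
- pump_bottle_mid (a point): Middle of the white pump bottle's body, 75 mm up; bottle 68 mm in diameter, 187 mm tall, right of the cycler. Leave alone.

How it is judged:
By the outcome, as a careful person would: the job done as asked, in the order asked, and still so for the second after the job is handed in, with the robot touching nothing.
It also fails if it takes over 54 s, if anything falls off the work surface, if the arm or the gripper's body presses on something with over 40 N, if the wrist force passes 120 N, or if a joint passes its speed limit or range.

ROBOT

A 6-joint arm with a two-finger parallel gripper is mounted at the origin on the work surface. World frame = base frame: x ahead of the robot, y to its left, z up, the work surface at z = 0. Lengths are in m, angles in rad, forces in N, time in s.
With the tool pointing down it reaches from about 0.425 to 0.95 m from the base axis. Payload 3.5 kg.
Tool frame: the origin (TCP) lies on the centre line of the jaws, within the pads' length; the fingertips stand 25 mm ahead of it and the grasp point (between the pads) lies 6 mm ahead of it (ctrl.finger_overhang is the distance from the TCP to the fingertips, in m); z points along the fingers, y is the line along which they close (so a half turn about z gives the same grasp; the last joint's range is limited). The gripper opens to 85 mm and grips with 20 to 120 N. Pads are 22 mm wide; open, the fingers measure 114 mm over their backs; the gripper's body (76 mm by 85 mm) begins 54 mm behind the grasp point. The pads swing forward as they close: fully open they stand 13 mm farther back than shut.
Start: joints at [-1.295, 0.286, 1.577, -0, 1.279, -0.15], TCP at [0.279, -0.615, 0.256] pointing down, gripper open.
Joint ranges: [-2.77, 2.77], [-0.9, 2.22], [0.21, 2.48], [-1.53, 4.67], [0.24, 2.81], [-2.84, 2.84]. Speed limits (rad/s): [2.79, 2.79, 3.14, 3.14, 3.14, 3.14].

INTERFACE

Orientations are given as a unit quaternion [x, y, z, w].
In Python, from plant import get_state, imaging, job, ctrl gives the robot as it stands.
- The arm moves only by the tool jog_arm, never from a script. Its argument "increments" is a list of rows, each an object of numbers: "dx", "dy", "dz": the shift along the world's x, y, z each as a share of 12 cm, from -1 to 1; "ax", "ay", "az": the turn, a rotation vector about the world's x, y, z each as a share of pi/2 rad, from -1 to 1; "gripper": the gripper command: -1 is shut, 1 is fully open, values between are in proportion. A call has 1 to 10 rows; each row is the pose to reach, as a shift and turn from the pose commanded when the call began; what a row does not reach only later rows make up. A row lasts 1/10 s, in which the tool goes at most 50 mm and 8.59 degrees, less where a joint would pass 70% of its speed; a pose out of reach is approached as far as the arm can. A call with a number of a shift or a turn outside -1 to 1 is refused whole. A call with a gripper value outside its range is refused whole. The fingers move at their own pace and stop on an object; "force" is the grip in N (left out, the last holds). Time passes only in rows, so rows that repeat a pose let the fingers close. It gives the time, the measured TCP pose, the force, the opening and the grip force at its end, in the units of the state.
- get_state(): the state, without advancing time (a new reading comes with each control period).
- imaging.read_camera(name): name is "side" or "top" or "wrist"; returns a dict with "frame" (400x640x3 uint8, blue, green, red), "depth" (400x640 float32, m along the optical axis (not along the pixel's ray), 0 where there is no reading), "camera_matrix" (3x3 intrinsics, pixels), "dist" ([k1, k2, p1, p2, k3] as OpenCV has them; the pictures are not rectified), "extrinsics" (4x4, takes a point from camera to world coordinates); the wrist camera has in their place "mount" (4x4, takes a point from camera to tool coordinates, whose origin is the TCP and whose axes are the flange's). Camera axes: x right, y up, looking along -z (the intrinsics and any distortion apply to the point x, -y, -z); pixel columns grow to the right and rows downward; lengths in m; the calibration is good to about 2 mm. A picture is of the moment at which its call begins: read the wrist's pose just before it.
- job.sign_off(): hands the job in; it is judged then, once.
The state is a dict: "time": time; "qpos": joint angles; "dq": joint speeds; "joint_efforts": joint torques, N m; "eef_pos": TCP position; "tcp_rot": TCP orientation; "contact_force": force on the tool from outside, world axes, zero at the start; "wrist_torque": the same for the moment, N m; "opening": opening from 0.0 (shut) to 1.0 (fully open); "finger_force": force on a finger pad.
Only numpy, scipy, OpenCV 4.12 (cv2) and the standard library are available. Lean on these libraries where they do the work, as an engineer would, in place of code of your own. Each camera call takes 0.05 s, during which the arm holds its last target. There are 200 camera calls.

## Working session

There is one attempt and no reset: what is moved stays moved. The work goes in short steps, Python scripts to look and compute and a tool call to move; the robot and the scene stay as the last step left them, time stands still between calls to the robot, and variables do not carry over. Pictures are saved under pics/ and viewed, at most 10 in all, crops included, and the job is handed in when it is done.

Besides the shell and the picture viewer there is one more tool, called as name(argument=value, ...), one argument or row to a line, values as JSON. jog_arm: Moves the arm, as the interface text tells. Shift numbers are shares of 12 cm and turn numbers shares of pi/2 rad, none past 1 either way. Its arguments: {"type":"object","properties":{"increments":{"type":"array"},"force":{"type":"number"}},"required":["increments"]}

```bash
mkdir -p pics
cat > h.py <<'E'
import numpy as np, cv2
from plant import get_state, imaging, job, ctrl
from scipy.spatial.transform import Rotation as R
def cam(n):
    s=get_state(); c=imaging.read_camera(n)
    if 'mount' in c:
        T=np.eye(4);T[:3,:3]=R.from_quat(s['tcp_rot']).as_matrix();T[:3,3]=s['eef_pos'];c['extrinsics']=T@c['mount']
    return c
def cloud(c):
    h,w=c['depth'].shape
    u,v=np.meshgrid(np.arange(w),np.arange(h))
    p=cv2.undistortPoints(np.stack([u,v],-1).reshape(-1,1,2).astype(np.float64),np.array(c['camera_matrix']),np.array(c['dist'])).reshape(h,w,2)
    d=c['depth'].astype(float)
    P=np.stack([p[...,0]*d,-p[...,1]*d,-d],-1)
    E=np.array(c['extrinsics'])
    P=P@E[:3,:3].T+E[:3,3]
    P[d==0]=np.nan
    return P
E
python3 - <<'E'
from h import *
import pickle
ims=[]
for n in ['top','side']:
    c=cam(n);P=cloud(c);np.save(n+'.npy',P);cv2.imwrite(f'pics/{n}0.png',c['frame'])
    print(n,np.array(c['extrinsics']).round(3).tolist())
    ims.append(c['frame'])
s=get_state();print(s)
print(ctrl.finger_overhang)
E
```

```text
top [[-0.028, 0.984, -0.177, 0.461], [-1.0, -0.027, 0.012, 0.031], [0.007, 0.177, 0.984, 1.09], [0.0, 0.0, 0.0, 1.0]]
side [[0.994, 0.058, -0.096, 0.51], [-0.111, 0.647, -0.754, -0.61], [0.019, 0.76, 0.65, 0.756], [0.0, 0.0, 0.0, 1.0]]
{'time': 0.1, 'qpos': array([-1.29503791e+00,  2.87082367e-01,  1.57803491e+00, -4.97913410e-06,
        1.27856764e+00, -1.50017601e-01]), 'dq': array([-0.00121477, -0.0009317 , -0.00402785, -0.00176789, -0.0016926 ,
       -0.00025321]), 'joint_efforts': array([-4.80919198e-05, -4.07299018e+01, -2.93700761e+01, -1.79423723e-04,
        3.40937098e-03,  1.17845797e-06]), 'eef_pos': array([ 0.27866137, -0.61420709,  0.25507957]), 'tcp_rot': array([ 9.77424116e-01,  2.11284177e-01, -6.81059470e-05, -1.04391481e-03]), 'contact_force': array([-0.43524616, -0.80458243,  0.51732005]), 'wrist_torque': array([-0.02240526, -0.02175324,  0.01887613]), 'finger_force': 0.0, 'opening': 1.0006254199834104}
0.025
```

View pics/top0.png

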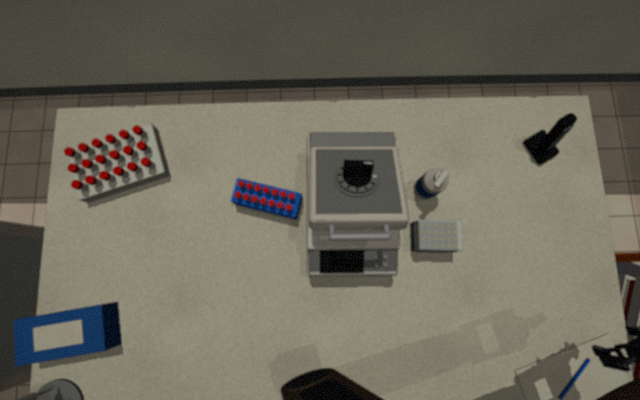

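View pics/side0.png

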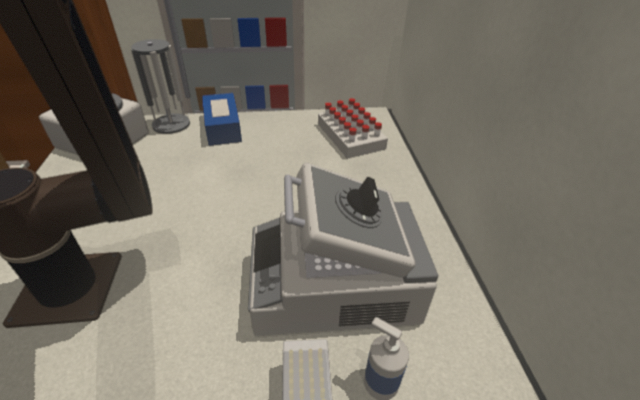

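The top view shows the cycler at columns 308-405 and rows 132-275, with the bar near (360,232) and the knob near (357,175). The side view shows the lid open, with the bar near (290,200) and the knob near (368,195). Next I'll measure from depth.

Run:
```python
from h import *
P=np.load('top.npy');S=np.load('side.npy')
def plane(p):
    p=p[~np.isnan(p).any(1)]
    for _ in range(4):
        m=np.median(p,0) if _==0 else p.mean(0); n=np.linalg.svd(p-p.mean(0),full_matrices=False)[2][2]; n*=np.sign(n[2]); r=(p-p.mean(0))@n; p=p[abs(r)<max(2*r.std(),.001)]
    return p.mean(0),n,r.std(),len(p)
q=np.r_[P[195:210,320:395].reshape(-1,3),P[155:195,318:330].reshape(-1,3),P[155:195,385:394].reshape(-1,3)]
c,n,s,k=plane(q);print('lid plane',c,n,s,k,'tilt',np.arccos(n[2]),'az',np.arctan2(n[1],n[0]))
for (u,v) in [(360,230),(335,231),(385,230),(357,170),(311,135),(394,134),(312,273),(396,273),(313,150),(398,150),(309,220),(405,218),(350,262),(266,198),(430,185),(437,235),(345,170),(370,170),(352,140)]:
    print((u,v),P[v,u].round(4))
# points well above 0.05 near: body front face etc
for name,A in(('top',P),('side',S)):
    a=A.reshape(-1,3);a=a[~np.isnan(a).any(1)]
    l=a@n-c@n
    m=(l>.012)&(np.linalg.norm(a-c,axis=1)<.15)
    print(name,'knob pts',m.sum(),a[m].mean(0),a[m].min(0),a[m].max(0),l[m].max())
a=P[222:242,325:395].reshape(-1,3)
m=a[:,2]>c[2]-.005;print(m.sum(),a[m].min(0),a[m].max(0))
for v in range(218,246,2):print(v,P[v,360].round(3),P[v,340].round(3),P[v,380].round(3))
```

```text
lid plane [ 0.62871993 -0.05665275  0.26589735] [ 0.42392446 -0.00754375  0.90566613] 0.0009515085763660897 1737 tilt 0.43784813691801144 az -0.01779314890317484
(360, 230) [ 0.5476 -0.0777  0.1524]
(335, 231) [ 0.5348 -0.0079  0.2843]
(385, 230) [ 0.5335 -0.1162  0.2891]
(357, 170) [ 0.6677 -0.0609  0.2943]
(311, 135) [0.7982 0.0404 0.167 ]
(394, 134) [ 8.558e-01 -2.146e-01  7.000e-04]
(312, 273) [0.4432 0.0473 0.1084]
(396, 273) [ 0.4367 -0.1723  0.1054]
(313, 150) [0.7423 0.0359 0.2135]
(398, 150) [ 0.8035 -0.2233  0.0021]
(309, 220) [0.5606 0.0481 0.2835]
(405, 218) [ 0.5581 -0.1607  0.2925]
(350, 262) [ 0.4685 -0.0513  0.1255]
(266, 198) [0.6532 0.1725 0.0633]
(430, 185) [ 0.6657 -0.2748  0.123 ]
(437, 235) [ 0.5333 -0.2907  0.0978]
(345, 170) [ 0.6689 -0.0345  0.2927]
(370, 170) [ 0.6664 -0.0894  0.2967]
(352, 140) [ 0.7814 -0.0661  0.1681]
top knob pts 921 [ 0.65904799 -0.06138961  0.28698721] [ 0.62225794 -0.1069881   0.25044628] [ 0.69205195 -0.01974537  0.31081071] 0.06113682998803183
side knob pts 1183 [ 0.66281218 -0.073871    0.2831544 ] [ 0.62175319 -0.10848512  0.24428
[... 463 characters left out ...]
0.546 -0.02   0.276] [ 0.544 -0.108  0.275]
228 [ 0.542 -0.065  0.266] [ 0.543 -0.02   0.267] [ 0.541 -0.11   0.264]
230 [ 0.548 -0.078  0.152] [ 0.549 -0.027  0.15 ] [ 0.546 -0.129  0.15 ]
232 [ 0.543 -0.078  0.149] [ 0.544 -0.027  0.148] [ 0.541 -0.129  0.15 ]
234 [ 0.526 -0.061  0.297] [ 0.527 -0.018  0.293] [ 0.525 -0.104  0.294]
236 [ 0.522 -0.061  0.296] [ 0.523 -0.018  0.296] [ 0.52  -0.104  0.294]
238 [ 0.517 -0.06   0.298] [ 0.519 -0.018  0.295] [ 0.516 -0.104  0.294]
240 [ 0.513 -0.061  0.29 ] [ 0.515 -0.018  0.29 ] [ 0.521 -0.127  0.152]
242 [ 0.517 -0.076  0.152] [ 0.519 -0.026  0.146] [ 0.516 -0.127  0.151]
244 [ 0.512 -0.076  0.153] [ 0.514 -0.026  0.153] [ 0.511 -0.127  0.151]
```

Run:
```python
from h import *
c=np.array([0.62872,-0.05665,0.2659]);n=np.array([.42392,-.00754,.90567])
ex=np.array([1,-.02,0]);ex-=n*(ex@n);ex/=np.linalg.norm(ex);ey=np.cross(n,ex)
for f in('top','side'):
    a=np.load(f+'.npy').reshape(-1,3);a=a[~np.isnan(a).any(1)]-c
    l=a@n;m=(l>.052)&(l<.065)&(np.linalg.norm(a,axis=1)<.12)
    q=np.c_[a@ex,a@ey][m].astype(np.float32)
    r=cv2.minAreaRect(q);w,V=np.linalg.eigh(np.cov(q.T))
    print(f,m.sum(),r,np.degrees(np.arctan2(V[1,1],V[0,1])),np.sqrt(w),(c+ex*r[0][0]+ey*r[0][1]+n*.045))
im=cv2.imread('pics/top0.png')[125:245,295:415];cv2.imwrite('pics/k.png',cv2.resize(im,None,fx=4.5,fy=4.5,interpolation=2))
```

```text
top 214 ((0.030916009098291397, -0.005031254142522812), (0.061576925218105316, 0.019889894872903824), 86.28754425048828) 85.70669807895845 [0.00540503 0.01801554] [ 0.67568958 -0.06259301  0.29355239]
side 214 ((0.030830932781100273, -0.006425894796848297), (0.06503791362047195, 0.018811773508787155), 84.3782730102539) 87.18202632647643 [0.0053347  0.02005271] [ 0.67558466 -0.0639858   0.29358991]
```

jog_arm(
  increments=[
    {"dz": 0.4, "dy": 0.2, "gripper": -1},
    {"dx": 0.3, "dy": 0.5, "dz": 0.8, "gripper": -1},
    {"dx": 0.6, "dy": 0.9, "dz": 0.9, "gripper": -1},
    {"dx": 0.7, "dy": 1, "dz": 0.9, "gripper": -1},
  ],
)

```text
$.increments[0]: bad value
```

View pics/k.png

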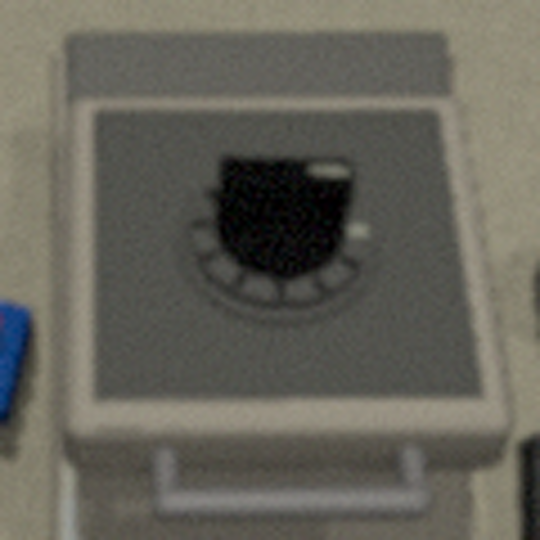

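The crop shows the knob's bar lying along the robot's y axis, with its white line and the collar's tick both at the right end (-y). The lid bar is at the bottom of the crop. The move was refused, so the rows seem to need all the keys.

jog_arm(
  increments=[
    {"dx": 0, "dy": 0.2, "dz": 0.4, "ax": 0, "ay": 0, "az": 0, "gripper": -1},
    {"dx": 0.3, "dy": 0.5, "dz": 0.8, "ax": 0, "ay": 0, "az": 0.08, "gripper": -1},
    {"dx": 0.5, "dy": 0.8, "dz": 1, "ax": 0, "ay": 0, "az": 0.16, "gripper": -1},
    {"dx": 0.6, "dy": 1, "dz": 1, "ax": 0, "ay": 0, "az": 0.24, "gripper": -1},
  ],
  force=40,
)

```text
time: 0.5
eef_pos: [0.3516, -0.4946, 0.3798]
tcp_rot: [0.92, 0.393, 0.0, 0.003]
contact_force: [0.2, -0.2, 0.8]
opening: 0.33
finger_force: 0.0
```

jog_arm(
  increments=[
    {"dx": 0.1, "dy": 0.35, "dz": 0, "ax": 0, "ay": 0, "az": 0.08, "gripper": -1},
    {"dx": 0.25, "dy": 0.7, "dz": 0, "ax": 0, "ay": 0, "az": 0.16, "gripper": -1},
    {"dx": 0.4, "dy": 1, "dz": 0, "ax": 0, "ay": 0, "az": 0.24, "gripper": -1},
  ],
)

```text
time: 0.8
eef_pos: [0.3991, -0.3725, 0.376]
tcp_rot: [0.83, 0.558, 0.0, -0.0]
contact_force: [1.2, -0.6, 0.0]
opening: 0.002
finger_force: 0.0
```

jog_arm(
  increments=[
    {"dx": 0.1, "dy": 0.35, "dz": 0, "ax": 0, "ay": 0, "az": 0.08, "gripper": -1},
    {"dx": 0.25, "dy": 0.7, "dz": 0, "ax": 0, "ay": 0, "az": 0.16, "gripper": -1},
    {"dx": 0.4, "dy": 1, "dz": 0, "ax": 0, "ay": 0, "az": 0.19, "gripper": -1},
  ],
)

```text
time: 1.1
eef_pos: [0.447, -0.2525, 0.3759]
tcp_rot: [0.738, 0.675, 0.0, -0.0]
contact_force: [0.3, 0.1, -0.2]
opening: -0.004
finger_force: 0.0
```

jog_arm(
  increments=[
    {"dx": 0.15, "dy": 0.35, "dz": 0, "ax": 0, "ay": 0, "az": 0, "gripper": -1},
    {"dx": 0.3, "dy": 0.7, "dz": 0, "ax": 0, "ay": 0, "az": 0, "gripper": -1},
    {"dx": 0.45, "dy": 1, "dz": 0, "ax": 0, "ay": 0, "az": 0, "gripper": -1},
  ],
)

```text
time: 1.4
eef_pos: [0.501, -0.1325, 0.376]
tcp_rot: [0.739, 0.674, -0.0, -0.0]
contact_force: [0.2, -0.7, 0.5]
opening: 0.003
finger_force: 0.0
```

jog_arm(
  increments=[
    {"dx": 0.07, "dy": 0.3, "dz": -0.1, "ax": 0, "ay": 0, "az": 0, "gripper": -1},
    {"dx": 0.14, "dy": 0.58, "dz": -0.2, "ax": 0, "ay": 0, "az": 0, "gripper": -1},
    {"dx": 0.14, "dy": 0.58, "dz": -0.38, "ax": 0, "ay": 0, "az": 0, "gripper": -1},
    {"dx": 0.14, "dy": 0.58, "dz": -0.42, "ax": 0, "ay": 0, "az": 0, "gripper": -1},
  ],
)

```text
time: 1.8
eef_pos: [0.5165, -0.0636, 0.3226]
tcp_rot: [0.738, 0.674, -0.001, -0.002]
contact_force: [-0.5, 0.2, -0.5]
opening: -0.002
finger_force: 0.0
```

jog_arm(
  increments=[
    {"dx": 0, "dy": 0, "dz": -0.05, "ax": 0, "ay": 0, "az": 0, "gripper": -1},
    {"dx": -0.03, "dy": 0, "dz": -0.1, "ax": 0, "ay": 0, "az": 0, "gripper": -1},
    {"dx": -0.06, "dy": 0, "dz": -0.17, "ax": 0, "ay": 0, "az": 0, "gripper": -1},
    {"dx": -0.1, "dy": 0, "dz": -0.24, "ax": 0, "ay": 0, "az": 0, "gripper": -1},
  ],
)

```text
time: 2.2
eef_pos: [0.5055, -0.0657, 0.2976]
tcp_rot: [0.739, 0.673, 0.0, 0.001]
contact_force: [-0.8, 1.7, 1.5]
opening: -0.002
finger_force: 1.3
```

jog_arm(
  increments=[
    {"dx": -0.04, "dy": 0, "dz": -0.1, "ax": 0, "ay": 0, "az": 0, "gripper": -1},
    {"dx": -0.08, "dy": 0, "dz": -0.2, "ax": 0, "ay": 0, "az": 0, "gripper": -1},
    {"dx": -0.11, "dy": 0, "dz": -0.3, "ax": 0, "ay": 0, "az": 0, "gripper": -1},
    {"dx": -0.14, "dy": 0, "dz": -0.4, "ax": 0, "ay": 0, "az": 0, "gripper": -1},
    {"dx": -0.16, "dy": 0, "dz": -0.5, "ax": 0, "ay": 0, "az": 0, "gripper": -1},
    {"dx": -0.17, "dy": 0, "dz": -0.57, "ax": 0, "ay": 0, "az": 0, "gripper": -1},
  ],
)

```text
time: 2.8
eef_pos: [0.4846, -0.065, 0.2269]
tcp_rot: [0.739, 0.674, -0.0, -0.001]
contact_force: [-0.9, 0.8, 2.0]
opening: 0.001
finger_force: 0.8
```

Run:
```python
from h import *
c=cam('side');cv2.imwrite('pics/side1.png',cv2.resize(c['frame'][120:350,220:480],None,fx=3,fy=2.6)[:600,:800]);print(get_state()['contact_force'],get_state()['eef_pos'])
```

```text
[ 0.07946464 -0.47224884 -0.84915251] [ 0.48412987 -0.06477262  0.22567561]
```

View pics/side1.png

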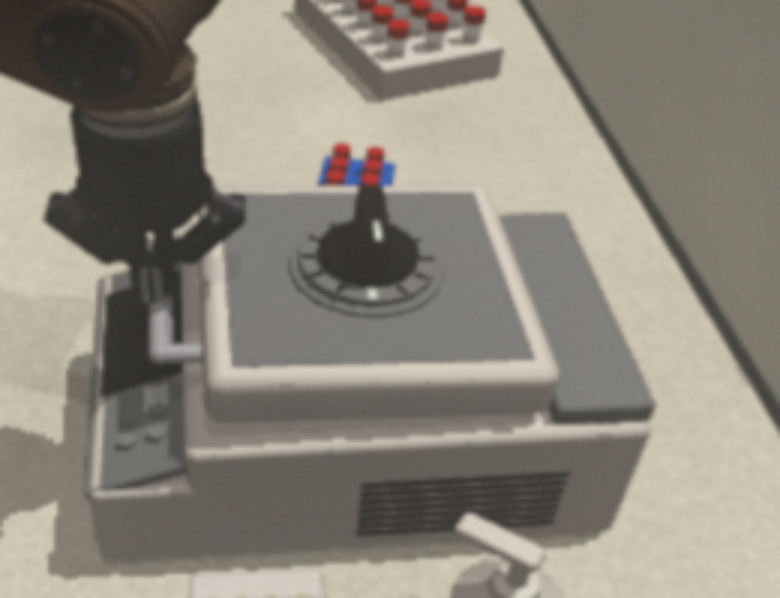

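The view shows the lid nearly shut, with the fingers on the bar at about (160,290) in the crop. I'll press on until it stops.

jog_arm(
  increments=[
    {"dx": 0, "dy": 0, "dz": -0.05, "ax": 0, "ay": 0, "az": 0, "gripper": -1},
    {"dx": 0, "dy": 0, "dz": -0.09, "ax": 0, "ay": 0, "az": 0, "gripper": -1},
    {"dx": 0, "dy": 0, "dz": -0.1, "ax": 0, "ay": 0, "az": 0, "gripper": -1},
  ],
)

```text
time: 3.15
eef_pos: [0.4854, -0.0651, 0.2163]
tcp_rot: [0.739, 0.674, 0.0, 0.0]
contact_force: [-0.4, -0.2, 1.2]
opening: 0.002
finger_force: 0.6
```

jog_arm(
  increments=[
    {"dx": 0, "dy": 0, "dz": -0.02, "ax": 0, "ay": 0, "az": 0, "gripper": -1},
    {"dx": 0, "dy": 0, "dz": -0.03, "ax": 0, "ay": 0, "az": 0, "gripper": -1},
    {"dx": 0, "dy": 0, "dz": -0.03, "ax": 0, "ay": 0, "az": 0, "gripper": -1},
  ],
)

```text
time: 3.45
eef_pos: [0.4856, -0.0652, 0.2158]
tcp_rot: [0.739, 0.674, 0.0, 0.0]
contact_force: [-5.8, 1.4, 10.1]
opening: -0.003
finger_force: 5.1
```

The lid stops at the expected height with about 10 N on it. I'll lift and go above the knob.

jog_arm(
  increments=[
    {"dx": 0, "dy": 0, "dz": 0.35, "ax": 0, "ay": 0, "az": 0, "gripper": -1},
    {"dx": 0, "dy": 0, "dz": 0.7, "ax": 0, "ay": 0, "az": 0, "gripper": 1},
    {"dx": 0.2, "dy": 0, "dz": 1, "ax": 0, "ay": 0, "az": 0, "gripper": 1},
    {"dx": 0.4, "dy": 0, "dz": 1, "ax": 0, "ay": 0, "az": 0, "gripper": 1},
    {"dx": 0.4, "dy": 0, "dz": 1, "ax": 0, "ay": 0, "az": 0, "gripper": 1},
  ],
)

```text
time: 3.95
eef_pos: [0.5356, -0.0654, 0.3349]
tcp_rot: [0.739, 0.674, 0.001, 0.002]
contact_force: [-0.2, 0.0, -0.0]
opening: 0.678
finger_force: 0.0
```

```bash
cat > kn.py <<'E'
from h import *
def meas(save=None):
  for f in('top','side','wrist'):
    c=cam(f);a=cloud(c).reshape(-1,3);ok=~np.isnan(a).any(1)
    m=ok&(np.linalg.norm(a-[.62,-.065,.25],axis=1)<.11)
    l=m&(abs(a[:,2]-.207)<.006)&(np.linalg.norm(a[:,:2]-[.62,-.065],axis=1)>.055)
    if l.sum()>50:
        p=a[l];A=np.c_[p[:,:2],np.ones(len(p))];k=np.linalg.lstsq(A,p[:,2],rcond=None)[0];print(f,'lid slope',k[:2].round(4),'z',p[:,2].mean().round(4))
    fr=c['frame'].reshape(-1,3).max(1)
    m&=(a[:,2]>.245)&(a[:,2]<.275)&(np.linalg.norm(a[:,:2]-[.62,-.065],axis=1)<.045)
    if m.sum()>30:
        q=a[m][:,:2].astype(np.float32);r=cv2.minAreaRect(q);w,V=np.linalg.eigh(np.cov(q.T))
        print(f,m.sum(),r,np.degrees(np.arctan2(V[1,1],V[0,1])),a[m][:,2].max())
    if save and f in save:cv2.imwrite(save[f],c['frame'])
E
python3 -c "
from kn import *
meas({'wrist':'pics/w1.png'});s=get_state();print(s['qpos'].round(3),s['eef_pos'],s['wrist_torque'])"
```

```text
top lid slope [ 0.0027 -0.0006] z 0.2086
top 52 ((0.6257476210594177, -0.03681986406445503), (0.013182654976844788, 0.016522075980901718), 85.08065032958984) 165.75357913360364 0.2705539409640957
side lid slope [0.0012 0.0001] z 0.2091
side 307 ((0.625225841999054, -0.06288034468889236), (0.06488367915153503, 0.018189143389463425), 85.20295715332031) 86.40469557828956 0.2705033246369183
wrist lid slope [0.001  0.0005] z 0.2083
wrist 4796 ((0.6243565082550049, -0.06036020442843437), (0.06594806164503098, 0.018246328458189964), 85.61774444580078) 84.97358898133625 0.26913916691036455
[-0.31  -0.071  1.827  0.     1.387 -0.218] [ 0.53265941 -0.06490514  0.3319844 ] [ 0.04354782  0.01010668 -0.00661937]
```

View pics/w1.png

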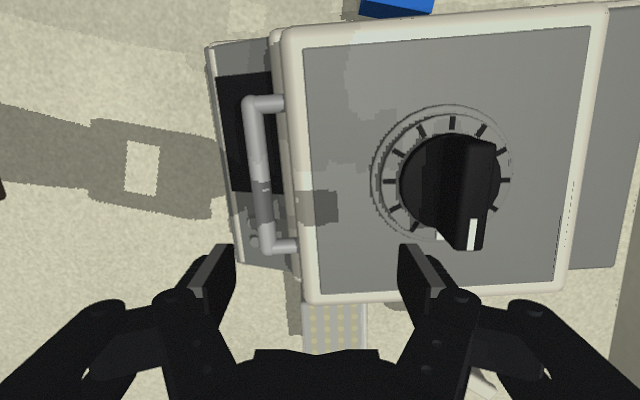

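The wrist view shows the lid shut and the knob at about (455,185), with its white line at (473,233) next to the collar's tick at (442,235).

jog_arm(
  increments=[
    {"dx": 0.4, "dy": 0.02, "dz": 0, "ax": 0, "ay": 0, "az": 0, "gripper": 1},
    {"dx": 0.74, "dy": 0.03, "dz": 0, "ax": 0, "ay": 0, "az": 0, "gripper": 1},
    {"dx": 0.74, "dy": 0.03, "dz": -0.25, "ax": 0, "ay": 0, "az": 0, "gripper": 1},
    {"dx": 0.74, "dy": 0.03, "dz": -0.4, "ax": 0, "ay": 0, "az": 0, "gripper": 1},
    {"dx": 0.74, "dy": 0.03, "dz": -0.4, "ax": 0, "ay": 0, "az": 0, "gripper": 1},
  ],
)

```text
time: 4.6
eef_pos: [0.6197, -0.061, 0.2799]
tcp_rot: [0.739, 0.674, -0.003, -0.004]
contact_force: [-0.4, 0.0, -1.4]
opening: 0.999
finger_force: 0.0
```

jog_arm(
  increments=[
    {"dx": 0.04, "dy": 0, "dz": -0.1, "ax": 0, "ay": 0, "az": 0, "gripper": 1},
    {"dx": 0.04, "dy": 0, "dz": -0.16, "ax": 0, "ay": 0, "az": 0, "gripper": 1},
    {"dx": 0.04, "dy": 0, "dz": -0.16, "ax": 0, "ay": 0, "az": 0, "gripper": 1},
  ],
)

```text
time: 4.9
eef_pos: [0.6264, -0.0615, 0.2651]
tcp_rot: [0.739, 0.674, -0.0, -0.001]
contact_force: [-0.9, 0.0, 0.1]
opening: 1.002
finger_force: 0.0
```

```bash
python3 -c "
from h import *
s=get_state();print(s['qpos'].round(3),s['eef_pos'],s['wrist_torque'],s['contact_force'])"
```

```text
[-0.259  0.181  1.685 -0.     1.276 -0.166] [ 0.62635362 -0.06146904  0.26511875] [-0.02787579  0.02439692 -0.00156102] [-8.69166249e-01  3.16537314e-04  1.05802588e-01]
```

jog_arm(
  increments=[
    {"dx": -0.015, "dy": 0, "dz": -0.025, "ax": 0, "ay": 0, "az": 0, "gripper": 0},
    {"dx": -0.015, "dy": 0, "dz": -0.025, "ax": 0, "ay": 0, "az": 0, "gripper": -0.4},
    {"dx": -0.015, "dy": 0, "dz": -0.025, "ax": 0, "ay": 0, "az": 0, "gripper": -1},
    {"dx": -0.015, "dy": 0, "dz": -0.025, "ax": 0, "ay": 0, "az": 0, "gripper": -1},
    {"dx": -0.015, "dy": 0, "dz": -0.025, "ax": 0, "ay": 0, "az": 0, "gripper": -1},
    {"dx": -0.015, "dy": 0, "dz": -0.025, "ax": 0, "ay": 0, "az": 0, "gripper": -1},
  ],
  force=70,
)

```text
time: 5.5
eef_pos: [0.6252, -0.0615, 0.2636]
tcp_rot: [0.739, 0.674, 0.0, 0.0]
contact_force: [-1.3, 0.9, 2.1]
opening: 0.197
finger_force: 69.1
```

```bash
cat > st.py <<'E'
from h import *
s=get_state();a=R.from_quat(s['tcp_rot']).as_matrix()[:,0]
print('q6',s['qpos'][5].round(4),'ang',np.arctan2(a[1],a[0]).round(4),s['eef_pos'].round(4),'T',s['wrist_torque'].round(3),'F',s['contact_force'].round(2),s['opening'].round(3),s['finger_force'],s['joint_efforts'][5].round(3))
E
python3 st.py
```

```text
Traceback (most recent call last):
  File "st.py", line 3, in <module>
    print('q6',s['qpos'][5].round(4),'ang',np.arctan2(a[1],a[0]).round(4),s['eef_pos'].round(4),'T',s['wrist_torque'].round(3),'F',s['contact_force'].round(2),s['opening'].round(3),s['finger_force'],s['joint_efforts'][5].round(3))
                                                                                                                                                               ^^^^^^^^^^^^^^^^^^
AttributeError: 'float' object has no attribute 'round'
```

jog_arm(
  increments=[
    {"dx": 0, "dy": 0, "dz": 0, "ax": 0, "ay": 0, "az": -0.06, "gripper": -1},
    {"dx": 0, "dy": 0, "dz": 0, "ax": 0, "ay": 0, "az": -0.12, "gripper": -1},
    {"dx": 0, "dy": 0, "dz": 0, "ax": 0, "ay": 0, "az": -0.18, "gripper": -1},
    {"dx": 0, "dy": 0, "dz": 0, "ax": 0, "ay": 0, "az": -0.24, "gripper": -1},
    {"dx": 0, "dy": 0, "dz": 0, "ax": 0, "ay": 0, "az": -0.3, "gripper": -1},
    {"dx": 0, "dy": 0, "dz": 0, "ax": 0, "ay": 0, "az": -0.34, "gripper": -1},
    {"dx": 0, "dy": 0, "dz": 0, "ax": 0, "ay": 0, "az": -0.34, "gripper": -1},
  ],
)

```text
time: 6.2
eef_pos: [0.6247, -0.0614, 0.2635]
tcp_rot: [0.891, 0.455, -0.0, -0.0]
contact_force: [-2.8, -0.1, 3.1]
opening: 0.195
finger_force: 69.4
```

```bash
sed -i "s/s\['opening'\].round(3)/round(s['opening'],3)/" st.py; python3 st.py
```

```text
q6 0.3673 ang 0.9441 [ 0.6247 -0.0614  0.2635] T [ 0.168  0.483 -0.069] F [-2.77 -0.09  3.06] 0.195 69.39701199531555 0.079
```

jog_arm(
  increments=[
    {"dx": 0, "dy": 0, "dz": 0, "ax": 0, "ay": 0, "az": -0.04, "gripper": -1},
    {"dx": 0, "dy": 0, "dz": 0, "ax": 0, "ay": 0, "az": -0.07, "gripper": -1},
    {"dx": 0, "dy": 0, "dz": 0, "ax": 0, "ay": 0, "az": -0.07, "gripper": -1},
  ],
)

```text
time: 6.5
eef_pos: [0.6246, -0.0612, 0.2635]
tcp_rot: [0.914, 0.407, -0.001, -0.0]
contact_force: [-4.2, 1.3, 4.5]
opening: 0.194
finger_force: 69.8
```

```bash
python3 st.py
```

```text
q6 0.4743 ang 0.8376 [ 0.6246 -0.0612  0.2635] T [0.208 0.732 0.486] F [-4.21  1.28  4.51] 0.194 69.81761813163757 0.6
```

Torque has jumped to about 0.5 N m, so the screw came tight at about 0.6 rad. I'll go on in small steps.

jog_arm(
  increments=[
    {"dx": 0, "dy": 0, "dz": 0, "ax": 0, "ay": 0, "az": -0.05, "gripper": -1},
    {"dx": 0, "dy": 0, "dz": 0, "ax": 0, "ay": 0, "az": -0.05, "gripper": -1},
  ],
)

```text
time: 6.7
eef_pos: [0.6244, -0.0611, 0.2635]
tcp_rot: [0.928, 0.372, -0.001, -0.0]
contact_force: [-4.0, 1.2, 5.4]
opening: 0.2
finger_force: 72.8
```

```bash
python3 st.py
```

```text
q6 0.5503 ang 0.7621 [ 0.6244 -0.0611  0.2635] T [0.302 0.855 1.252] F [-4.05  1.24  5.41] 0.2 72.81908512115479 1.457
```

jog_arm(
  increments=[
    {"dx": 0, "dy": 0, "dz": 0, "ax": 0, "ay": 0, "az": -0.05, "gripper": -1},
    {"dx": 0, "dy": 0, "dz": 0, "ax": 0, "ay": 0, "az": -0.05, "gripper": -1},
  ],
)

```text
time: 6.9
eef_pos: [0.6246, -0.0611, 0.2635]
tcp_rot: [0.943, 0.332, -0.001, -0.001]
contact_force: [-4.2, 2.2, 5.5]
opening: 0.197
finger_force: 71.5
```

```bash
python3 st.py; python3 -c "
from kn import *
meas({'wrist':'pics/w2.png','side':'pics/s2.png'})"
```

```text
q6 0.6341 ang 0.6774 [ 0.6246 -0.0611  0.2635] T [0.32  0.912 0.071] F [-4.23  2.16  5.54] 0.197 71.53548002243042 0.178
top lid slope [ 0.0029 -0.0033] z 0.2085
side lid slope [0.0014 0.0006] z 0.2091
side 366 ((0.6153400540351868, -0.06965737044811249), (0.041457340121269226, 0.045113347470760345), 37.84175109863281) 178.5740270020108 0.27495014937773365
wrist lid slope [-0.0005  0.0004] z 0.2084
wrist 9274 ((0.6249405741691589, -0.059278134256601334), (0.06566119939088821, 0.04129175841808319), 18.269947052001953) -140.80213862468906 0.27499035015256157
```

View pics/w2.png

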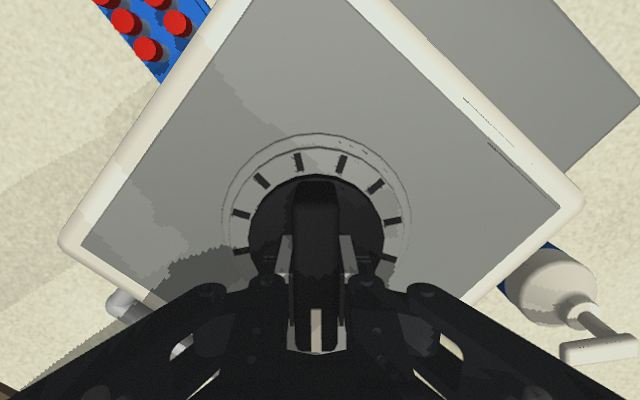

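The wrist view shows the grip bar (x≈317) pointing midway between collar ticks (298,161) and (342,163). The clutch is therefore at about 0.26, near the crest, which fits the near-zero torque. I'll continue about 0.26 rad to the next tick.

jog_arm(
  increments=[
    {"dx": 0, "dy": 0, "dz": 0, "ax": 0, "ay": 0, "az": -0.06, "gripper": -1},
    {"dx": 0, "dy": 0, "dz": 0, "ax": 0, "ay": 0, "az": -0.06, "gripper": -1},
  ],
)

```text
time: 7.25
eef_pos: [0.6245, -0.0611, 0.2635]
tcp_rot: [0.958, 0.287, -0.0, -0.001]
contact_force: [-4.7, 2.4, 5.8]
opening: 0.201
finger_force: 71.5
```

```bash
python3 st.py; python3 -c "
from kn import *
c=cam('wrist');cv2.imwrite('pics/w3.png',c['frame'][100:320,180:460])"
```

```text
q6 0.7292 ang 0.5818 [ 0.6245 -0.0611  0.2635] T [ 0.385  0.928 -0.119] F [-4.66  2.43  5.8 ] 0.201 71.49493217468262 0.115
```

View pics/w3.png

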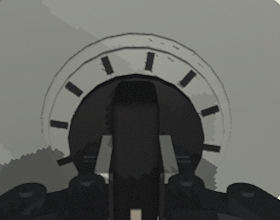

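The ticks moved 11 px left relative to the bar. The next tick is now at full-frame (330,161), about 0.15 rad away, and the torque has reversed, so the clutch is past the crest. I'll go most of the rest, then release.

jog_arm(
  increments=[
    {"dx": 0, "dy": 0, "dz": 0, "ax": 0, "ay": 0, "az": -0.05, "gripper": -1},
    {"dx": 0, "dy": 0, "dz": 0, "ax": 0, "ay": 0, "az": -0.08, "gripper": -1},
    {"dx": 0, "dy": 0, "dz": 0, "ax": 0, "ay": 0, "az": -0.08, "gripper": -1},
  ],
)

```text
time: 7.6
eef_pos: [0.6244, -0.0611, 0.2633]
tcp_rot: [0.974, 0.227, -0.001, -0.001]
contact_force: [-4.8, 3.1, 3.7]
opening: 0.2
finger_force: 71.5
```

```bash
python3 st.py; python3 -c "
from kn import *
c=cam('wrist');cv2.imwrite('pics/w4.png',c['frame'][100:320,180:460])"
```

```text
q6 0.8538 ang 0.4575 [ 0.6244 -0.0611  0.2633] T [0.251 1.006 0.005] F [-4.77  3.06  3.7 ] 0.2 71.4582896232605 0.094
```

View pics/w4.png

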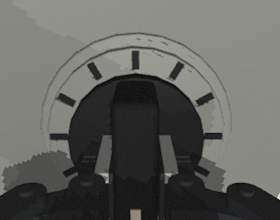

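Tick (136,60) in the crop now lines up with the bar (x≈137) and the torque is about 0, so it has made one click. I'll release and lift straight up.

jog_arm(
  increments=[
    {"dx": 0, "dy": 0, "dz": 0, "ax": 0, "ay": 0, "az": 0, "gripper": -0.3},
    {"dx": 0, "dy": 0, "dz": 0, "ax": 0, "ay": 0, "az": 0, "gripper": 0.5},
    {"dx": 0, "dy": 0, "dz": 0, "ax": 0, "ay": 0, "az": 0, "gripper": 1},
    {"dx": 0, "dy": 0, "dz": 0, "ax": 0, "ay": 0, "az": 0, "gripper": 1},
    {"dx": 0, "dy": 0, "dz": 0, "ax": 0, "ay": 0, "az": 0, "gripper": 1},
    {"dx": 0, "dy": 0, "dz": 0.2, "ax": 0, "ay": 0, "az": 0, "gripper": 1},
    {"dx": 0, "dy": 0, "dz": 0.5, "ax": 0, "ay": 0, "az": 0, "gripper": 1},
    {"dx": -0.2, "dy": 0, "dz": 0.8, "ax": 0, "ay": 0, "az": 0, "gripper": 1},
    {"dx": -0.6, "dy": 0, "dz": 1, "ax": 0, "ay": 0, "az": 0, "gripper": 1},
    {"dx": -1, "dy": 0, "dz": 1, "ax": 0, "ay": 0, "az": 0, "gripper": 1},
  ],
)

```text
time: 8.65
eef_pos: [0.5067, -0.062, 0.3875]
tcp_rot: [0.974, 0.227, 0.003, 0.002]
contact_force: [-1.4, -0.5, 1.2]
opening: 1.001
finger_force: 0.0
```

```bash
python3 st.py; python3 -c "
from kn import *
meas({'wrist':'pics/w5.png'})
c=cam('side');a=cv2.resize(c['frame'][120:400,220:480],None,fx=1.4,fy=1.4)
w=cv2.imread('pics/w5.png')[:,200:];o=np.zeros((400,804,3),np.uint8);o[:,:440]=w;o[:392,440:804]=a;cv2.imwrite('pics/f.png',o[:,:800])"
```

```text
q6 0.7924 ang 0.4578 [ 0.5067 -0.062   0.3875] T [-0.008  0.018  0.021] F [-1.38 -0.47  1.24] 1.001 0.0 0.17
top lid slope [ 0.0025 -0.0015] z 0.2085
top 114 ((0.6386692523956299, -0.055822692811489105), (0.03236108645796776, 0.01815604418516159), 26.968294143676758) -161.500029166012 0.26928986861021265
side lid slope [0.0013 0.0006] z 0.2091
side 444 ((0.6253977417945862, -0.062050070613622665), (0.06612268835306168, 0.0195614080876112), 27.784908294677734) -155.32133231935865 0.2702866074625781
wrist lid slope [0.0014 0.0023] z 0.2082
wrist 2751 ((0.6197192072868347, -0.06348791718482971), (0.05393274128437042, 0.01854608952999115), 26.41691017150879) -152.8234548039543 0.26960107543125567
```

View pics/f.png

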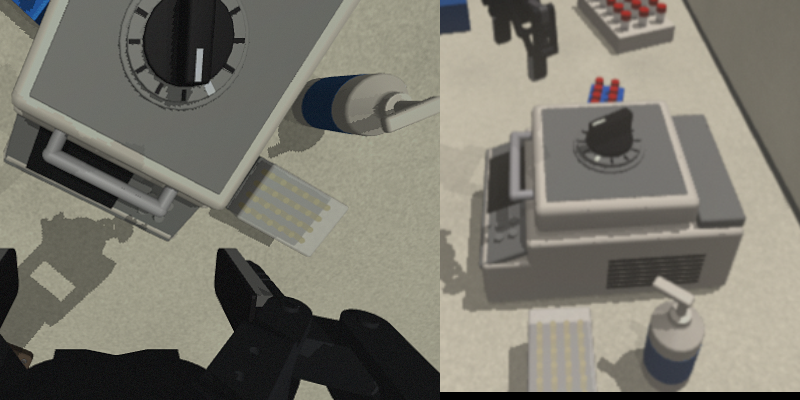

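The composite shows the lid shut, the knob free, and the line at (198,65) with the white collar tick near (178,88). I'll check numerically the angle between line and tick.

Run:
```python
from h import *
for f in('wrist','side'):
    c=cam(f);P=cloud(c);g=c['frame'].min(2).astype(int)
    d=P[...,:2]-[.6245,-.0615];r=np.hypot(d[...,0],d[...,1])
    m=(r<.06)&(P[...,2]>.2)&(g>150 if f=='wrist' else g>130)
    n,l,st,ce=cv2.connectedComponentsWithStats(m.astype(np.uint8))
    for i in range(1,n):
        if st[i,4]>4:
            q=np.nanmean(P[l==i],0)-[.6245,-.0615,0];print(f,st[i,4],ce[i].round(),q.round(4),'r',np.hypot(q[0],q[1]).round(4),'az',np.degrees(np.arctan2(q[1],q[0])).round(1))
```

```text
wrist 176 [395.  69.] [-0.018  -0.0086  0.2675] r 0.0199 az -154.4
wrist 69 [406.  92.] [-0.0218 -0.0334  0.2214] r 0.0399 az -123.1
side 11 [333. 207.] [-0.0169 -0.0069  0.2682] r 0.0182 az -157.9
side 14 [332. 233.] [-0.0202 -0.0312  0.2221] r 0.0371 az -122.9
```

The line is 31° clockwise past the collar's tick, which is exactly one click (0.52 rad), and the lid is shut.

```bash
python3 -c "
from plant import job
print(job.sign_off())"
```

```text
the job is handed in; nothing more can be done
None
```

The cycler's lid is fully shut, the knob is turned clockwise by exactly one click and released, the rack, tip box and bottle were not touched, and the job is handed in at about 9 s of the 54 s allowed.

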